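Reset the depth stop of a hand press and lock it again

TASK

Reset the depth stop of the small watchmaker's press: swing the lock ring's lever 25 to 35 degrees counter-clockwise (seen from above) to free the adjuster, turn the brass adjuster clockwise until its pointer stands at the index pin, then swing the lever back clockwise until the lock ring is firmly tight, about 12 N at the paddle and never more than 17 N. Do not force the adjuster while it is locked, and leave the marker ring and the things standing around the press where they are.

Things in the scene. Friction and masses are not known exactly. Their poses are not given: they have to be found in the camera images.
- press: Grey hand press fixed on the desk: base 155 x 110 x 18 mm, column at its rear (+x of the press), an arm over the base with its flat top 100 mm above the desk. Stacked on it about one vertical axis, from below: lock ring, marker ring, adjuster. Origin: on that axis at desk height; z up; +x from the axis to the column.
- lock_ring: Knurled steel disc 72 mm across with a radial lever ending in a paddle; origin on the press axis, 101 mm up. Turns about that axis and stays where left: counter-clockwise from above loosens (up to 0.75 rad), clockwise tightens. Starts tight, lever on the press's -x side. It swings at about 6 N at the paddle; tight it breaks loose with 1 to 4 N, so back off without dragging it.
- lever_grip (a point): Point on the lever's upright steel paddle: 132 mm above the desk, 80 mm from the press axis. Paddle: 10 mm thick across the radius, 28 mm long along it (66 to 94 mm from the axis), from 104 to 142 mm above the desk, free on both sides and above. Grasp or straddle it from above.
- knob_grip (a point): Point on the press axis in the adjuster's brass bar grip, 163 mm above the desk at the start. The bar is upright: 16 mm thick, 44 mm long (along the pointer's direction), 36 mm high (13 mm above to 23 mm below this point), standing on a round skirt 60 mm across. Grasp it across its thickness from above.
- pointer_tip (a point): Tip of the brass pointer on the adjuster's skirt, on its upper face, 40 mm out from the axis, 140 mm above the desk at the start. Its direction from the axis is the adjuster's direction.
- index_pin (a point): Top of a thin upright steel pin, 6 mm in diameter, 46 mm out from the axis, 134 mm above the desk, at the end of the marker ring's tab: it marks the wanted direction of the pointer. It lies 0.6 to 1.5 rad clockwise (from above) of the pointer at the start.
- marker: The aluminium marker ring that carries the index pin: 66 mm across, stiff to turn. Origin on the press axis 116 mm above the desk, z up, its x axis points from the axis through the pin.
- adjuster: The brass adjuster: bar grip, skirt and pointer in one piece. Origin on the press axis 126 mm above the desk at the start; z up; its x axis points along the pointer. Turned clockwise from above it screws down about 5 mm per radian. With the lock ring loose it turns easily (under 0.1 N m) and stays where it is left; with the ring tight it is clamped.
- shoe: Clamping shoe hidden in the press head; the lock ring presses it on the adjuster. Once it bears, paddle force rises from 6 N by about 2.5 N per mm. 9.5 N clockwise at the paddle is the least for tight, 12 N is right, 17 N too much. As the adjuster sinks and its flange is worn unevenly, the ring then bears 4 to 22 mm of paddle travel clockwise beyond its first place: feel for it.
- watch_stand: Loose clear acrylic watch stand, base 60 x 50 mm, 105 mm high, a bystander. Origin: centre of its underside.
- tray: Loose white plastic tray, 100 x 140 x 18 mm, a bystander. Origin: centre of its underside.
- tweezer_rest: Loose bamboo tweezer rest with steel tweezers on it, 125 x 35 x 24 mm, a bystander. Origin: centre of its underside.
Not all that is in view belongs to the job. There is more than one size of the press; the job needs the middle-sized.

How it is judged:
On the way, in this order (a step that is already met when the one before it is completed fails the run):
1. the lock ring is loosened: paddle swung at least 0.3 rad counter-clockwise from its first place, the clamp off the adjuster (y of lever_grip in the frame of press below -0.0236 m and contact force between shoe and adjuster below 0.5 N), for 0.1 s.
2. with the ring loose, the adjuster's pointer is turned to the index pin, within 5.5 mm sideways (y of pointer_tip in the frame of marker between -0.0055 and 0.0055 m and x of pointer_tip in the frame of marker above 0.02 m and contact force between shoe and adjuster below 0.5 N), for 0.2 s.
At the end, for the whole second after the job is handed in: The pointer stands at the index pin (its tip within 5.5 mm sideways of the line from the axis through the pin), the lock ring is tight again (the shoe clamps the adjuster with more than 5 N, which a clockwise push of about 9.5 N or more at the paddle leaves behind) and everything is still (y of pointer_tip in the frame of marker between -0.0055 and 0.0055 m and x of pointer_tip in the frame of marker above 0.02 m and contact force between shoe and adjuster above 5 N and angular speed of adjuster below 0.05 rad/s); the robot touches nothing.
It fails at once if the lock ring is overtightened (more than about 17 N at the paddle: shoe force above 25 N) (contact force between shoe and adjuster above 25 N).
It fails at once if the adjuster is forced round while it is clamped (contact force between shoe and adjuster above 2.5 N and angular speed of adjuster above 0.4 rad/s).
It fails at once if the marker ring is shifted (distance of index_pin from where it was at the start of the episode above 0.006 m).
It fails at once if a bystander is pushed away (distance of any of watch_stand, tray, tweezer_rest from where it was at the start of the episode above 0.02 m).
It also fails if it takes over 72 s, if anything falls off the work surface, if the arm or the gripper's body presses on something with over 40 N, if the wrist force passes 120 N, or if a joint passes its speed limit or range.

ROBOT

A 6-joint arm with a two-finger parallel gripper is mounted at the origin on the work surface. World frame = base frame: x ahead of the robot, y to its left, z up, the work surface at z = 0. Lengths are in m, angles in rad, forces in N, time in s.
With the tool pointing down it reaches from about 0.3 to 0.875 m from the base axis. Payload 4.2 kg.
Tool frame: the origin (TCP) lies midway between the tips of the shut fingers; the grasp point (between the pads) lies 19 mm behind it; z points along the fingers, y is the direction in which the jaws open and shut (so a half turn about z gives the same grasp; the last joint's range is limited). The gripper opens to 85 mm and grips with 20 to 120 N. Pads are 22 mm wide; open, the fingers measure 114 mm over their backs; the gripper's body (76 mm by 85 mm) begins 54 mm behind the grasp point. The pads swing forward as they close: fully open they stand 13 mm farther back than shut.
Start: joints at [1.213, 0.32, 1.565, -0, 1.257, -0.02], TCP at [0.191, 0.543, 0.231] pointing down, gripper open.
Joint ranges: [-3.11, 3.11], [-0.84, 2.01], [0.21, 2.61], [-1.34, 4.49], [0.05, 2.63], [-2.56, 2.56]. Speed limits (rad/s): [2.57, 2.57, 3.14, 3.14, 3.14, 3.14].

INTERFACE

Orientations are given as a unit quaternion [x, y, z, w].
In Python, from plant import manip gives the robot as it stands. Calls block until the motion is done:
- manip.move_pose(position, orientation): joint-space move of the TCP to a pose.
- manip.move_l(position, ori=None, max_speed=0.15): straight line of the TCP; ori=None keeps the orientation; max_speed is the mean speed in m/s.
- manip.goto_joints(angles): joint-space move.
- manip.set_gripper(opening): finger opening in m; the grip force is fixed at half the most; returns when the fingers have stopped.
- manip.pause(seconds).
- manip.ik(position, orientation): joint angles nearest the present ones, or None.
- manip.sense(): the state.
- manip.read_camera(name): name is "scene" or "top" or "wrist"; returns the picture (384x512x3 uint8, red, green, blue); there is no depth.
- manip.calibration(name): a dict with "mtx" (3x3 intrinsics, pixels), "rvec" (rotation vector, rad) and "tvec" (3), from world to camera coordinates, as OpenCV has them. Camera axes: x right, y down, z forward; pixel columns grow to the right and rows downward; lengths in m; the calibration is good to about 2 mm. A picture is of the moment at which its call begins: read the wrist's pose just before it. calibration takes no time and is no camera call; for the wrist camera it gives the pose at the moment of the call.
A pose or a line that the arm cannot do raises manip.Unreachable and nothing moves.
- manip.finish_job(): hands the job in, once; it reports no verdict.
The state is a dict: "time_s": time; "q": joint angles; "dq": joint speeds; "joint_torque": joint torques, N m; "tool_pos": TCP position; "eef_rot": TCP orientation; "wrist_force": force on the tool from outside, world axes, zero at the start; "torque": the same for the moment, N m; "finger_gap": finger opening in m.
Only numpy, scipy, OpenCV 4.12 (cv2) and the standard library are available. Lean on these libraries where they do the work, as an engineer would, in place of code of your own. Each camera call takes 0.05 s, during which the arm holds its last target. There are 200 camera calls.

## Working session

There is one attempt and no reset: what is moved stays moved. The work goes in short steps, each a Python script; the robot and the scene stay as the last script left them, time stands still between calls to the robot, and variables do not carry over. Pictures are saved under pics/ and viewed, about 8 in all and at most 12, crops included, and the job is handed in when it is done.

```bash
ls; mkdir -p pics
python3 - <<'E'
from plant import manip
import cv2,numpy as np
for n in("scene","top"):
    im=manip.read_camera(n); cv2.imwrite(f"pics/{n}0.png",im[:,:,::-1])
    c=manip.calibration(n); print(n,c)
s=manip.sense();print(s)
E
python3 -c "
import cv2,numpy as np
a=cv2.imread('pics/scene0.png');b=cv2.imread('pics/top0.png')
cv2.imwrite('pics/s0x.png',cv2.resize(a,(800,600)));cv2.imwrite('pics/t0x.png',cv2.resize(b,(800,600)))"
```

```text
pics
scene {'mtx': array([[391.13155703,   0.        , 262.5310923 ],
       [  0.        , 391.13155703, 196.37517919],
       [  0.        ,   0.        ,   1.        ]]), 'rvec': array([ 2.2897434 ,  0.65872834, -0.26313909]), 'tvec': array([-0.54131553, -0.01640667,  1.35072251])}
top {'mtx': array([[359.09804384,   0.        , 251.260424  ],
       [  0.        , 359.09804384, 188.13066944],
       [  0.        ,   0.        ,   1.        ]]), 'rvec': array([ 2.17808658, -2.17862116,  0.13525468]), 'tvec': array([0.13757386, 0.53207181, 1.21586307])}
{'time_s': 0.1, 'q': array([ 1.21298691e+00,  3.20226816e-01,  1.56556959e+00,  7.58732595e-06,
        1.25738766e+00, -2.00161514e-02]), 'dq': array([-0.0006111 , -0.00146181, -0.00304031,  0.00186033,  0.00039713,
        0.00041558]), 'joint_torque': array([ 5.76709372e-04, -4.16408122e+01, -2.34708595e+01,  1.00776799e-04,
        4.86740828e-03,  2.51565041e-05]), 'tool_pos': array([0.19041404, 0.54210198, 0.23056212]), 'eef_rot': array([ 1.68095887e-01,  9.85770328e-01, -7.80872614e-04, -1.52970386e-04]), 'wrist_force': array([-0.11800242,  0.9742538 ,  0.11322659]), 'torque': array([0.00248365, 0.02492032, 0.00334052]), 'finger_gap': 0.08546457592956526}
```

View pics/s0x.png

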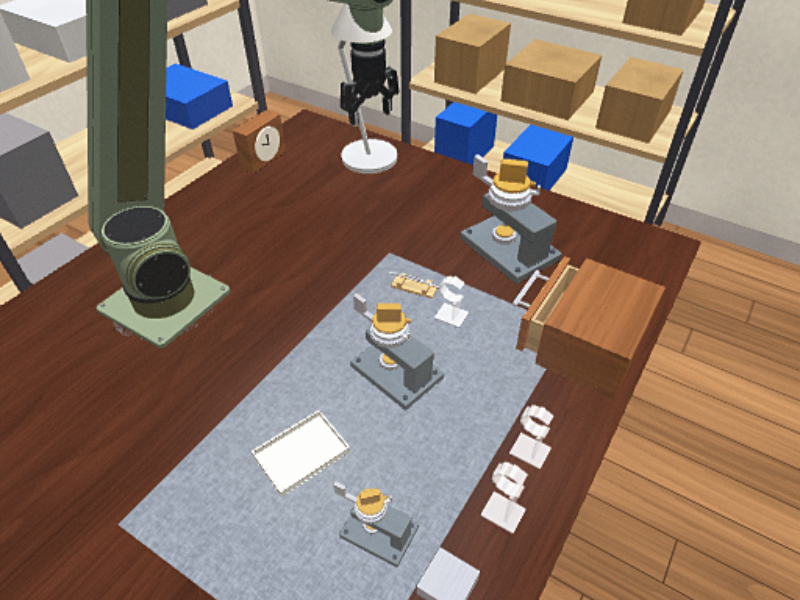

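View pics/t0x.png

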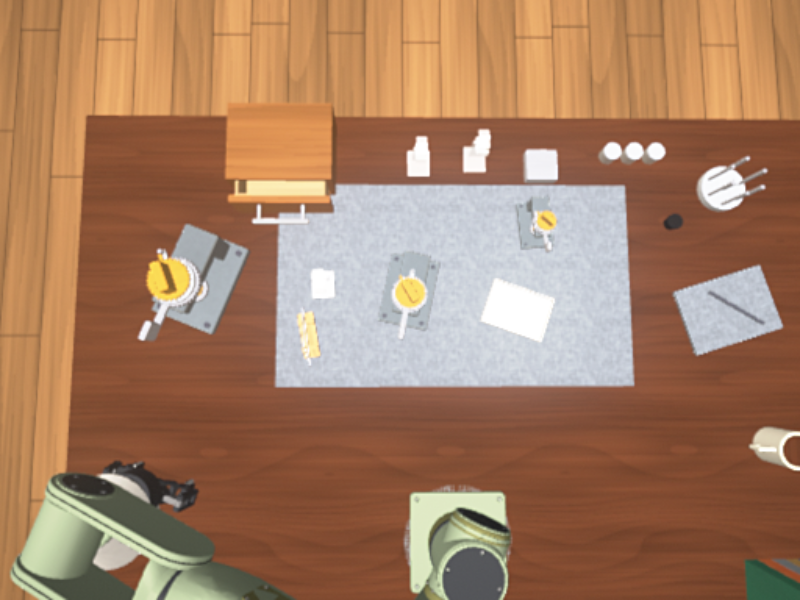

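The middle-sized press is the one at the centre of the mat: in the top view its knob is at about (409,293) and its lever paddle at about (403,333), in 800-px scale. The column points away from the robot. Next I'll get a closer look with the wrist camera.

```bash
cat > h.py <<'E'
from plant import manip
import cv2,numpy as np
from scipy.spatial.transform import Rotation as R
def backproj(c,uv,z):
    uv=np.atleast_2d(uv).astype(float)
    Rm=cv2.Rodrigues(c["rvec"])[0]; o=-Rm.T@c["tvec"]
    d=np.c_[uv,np.ones(len(uv))]@np.linalg.inv(c["mtx"]).T@Rm
    return o+d*((z-o[2])/d[:,2])[:,None]
def proj(c,P): return cv2.projectPoints(np.atleast_2d(P).astype(float),c["rvec"],c["tvec"],c["mtx"],None)[0][:,0]
def down(a):  # tool down, tool y (jaw) axis at world angle a
    y=np.array([np.cos(a),np.sin(a),0]);z=np.array([0,0,-1.]);return R.from_matrix(np.c_[np.cross(y,z),y,z]).as_quat()
E
python3 - <<'E'
from h import *
c=manip.calibration("top")
print(backproj(c,np.array([[409,293]])*.64,.16),backproj(c,np.array([[403,333]])*.64,.14))
k=backproj(c,np.array([[409,293]])*.64,.16)[0]
w=manip.calibration("wrist");Rm=cv2.Rodrigues(w["rvec"])[0];o=-Rm.T@w["tvec"]
s=manip.sense();Rt=R.from_quat(s["eef_rot"]).as_matrix()
print("cam in tool",Rt.T@(o-s["tool_pos"]),"\n",Rt.T@Rm.T)
for a in(np.pi/2,-np.pi/2):
    for z in (.33,.38): print(a,z,manip.ik([k[0]-.03,k[1],z],down(a)))
E
```

```text
[[0.52016853 0.1078682  0.16      ]] [[0.44200597 0.11918758 0.14      ]]
cam in tool [ 0.06423907  0.00170556 -0.14229682] 
 [[-3.05978633e-04 -9.65929095e-01 -2.58806663e-01]
 [ 9.99999885e-01 -2.00272103e-04 -4.34803128e-04]
 [ 3.68157238e-04 -2.58806767e-01  9.65929046e-01]]
1.5707963267948966 0.33 [ 1.93695798e-01  1.54575916e-01  1.54061444e+00 -4.44089210e-16
  1.44640230e+00 -1.37710053e+00]
1.5707963267948966 0.38 [ 1.93695798e-01  1.43995463e-01  1.43273769e+00 -4.44089210e-16
  1.56485950e+00 -1.37710053e+00]
-1.5707963267948966 0.33 [ 1.93695798e-01  1.54575916e-01  1.54061444e+00 -4.44089210e-16
  1.44640230e+00  1.76449213e+00]
-1.5707963267948966 0.38 [ 1.93695798e-01  1.43995463e-01  1.43273769e+00 -4.44089210e-16
  1.56485950e+00  1.76449213e+00]
```

Run:
```python
from h import *
manip.move_pose([.49,.11,.33],down(np.pi/2))
manip.pause(.2)
w=manip.calibration("wrist"); im=manip.read_camera("wrist"); np.savez("w1.npz",**w)
cv2.imwrite("pics/w1.png",cv2.resize(im[:,:,::-1],(800,600),interpolation=cv2.INTER_CUBIC)); print(manip.sense()["time_s"],manip.sense()["wrist_force"])
```

```text
2.2833 [ 0.36397925 -0.07905855  0.96668216]
```

View pics/w1.png

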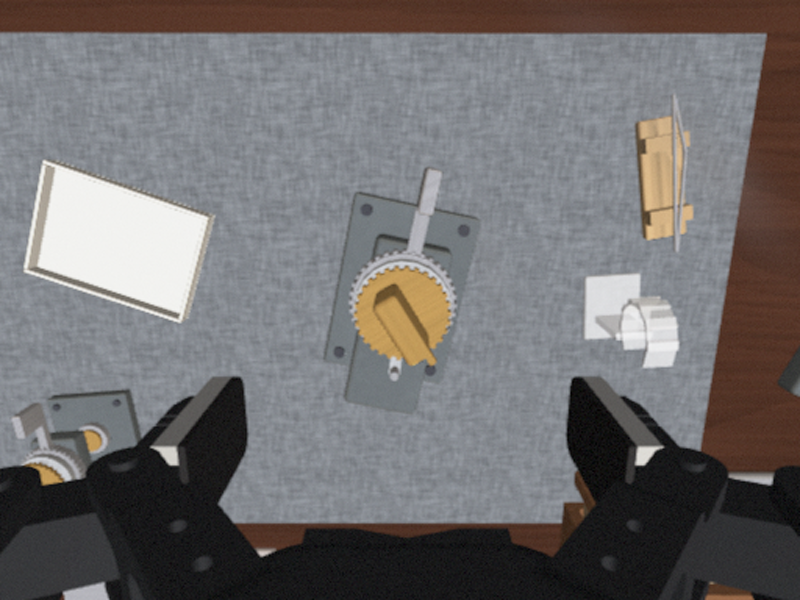

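Centre of the knob is at about (403,305), the paddle at (430,190), the pointer tip at (433,360) and the pin at (395,370). I'll zoom in to measure them.

Run:
```python
import cv2
a=cv2.imread("pics/w1.png")
b=a[155:415,310:500]
cv2.imwrite("pics/w1c.png",cv2.resize(b,None,fx=3,fy=3*600/780,interpolation=cv2.INTER_CUBIC) if 0 else cv2.resize(b,(438,600),interpolation=cv2.INTER_CUBIC))
```

```text
(no output)
```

View pics/w1c.png

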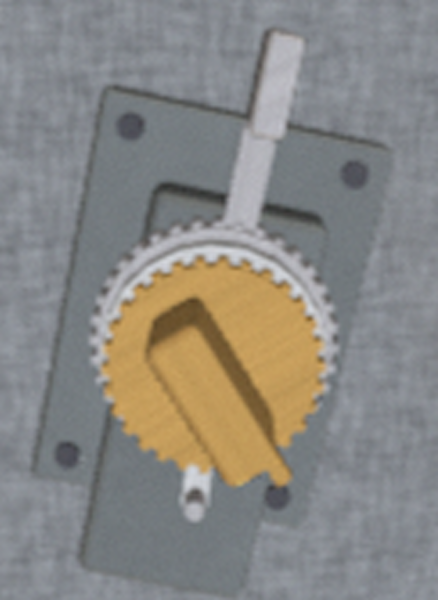

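Run:
```python
from h import *
c=dict(np.load("w1.npz"))
def f(p): p=np.atleast_2d(p)/2.305+[310,155]; return (p+.5)/1.5625-.5
b=lambda p,z: backproj(c,f(p),z)
C=b([216,368],.139)[0]; P=b([284,482],.140)[0]; I=b([195,511],.134)[0]; G=b([277,83],.142)[0]
B=b([[106,86],[392,148],[305,525],[33,472]],.018)
ang=lambda v:np.arctan2(v[1],v[0])
print("C",C,"r",np.linalg.norm(b([[103,368],[330,368]],.139)@[[1,0,0],[0,1,0],[0,0,0]],axis=1), np.diff(b([[103,368],[330,368]],.139),axis=0))
for n,v in dict(P=P,I=I,G=G).items(): d=(v-C)[:2]; print(n,v,np.linalg.norm(d),ang(d))
print(B,[ang((B[i]-B[j])[:2]) for i,j in((2,1),(3,0))],ang((B[1]-B[0])[:2])-np.pi/2,np.linalg.norm(B[2]-B[1]),np.linalg.norm(B[1]-B[0]))
w=manip.calibration("wrist");print(-cv2.Rodrigues(w["rvec"])[0].T@w["tvec"])
```

```text
C [0.52691248 0.10985007 0.139     ] r [0.53268092 0.54568161] [[-5.86640366e-05  6.40119158e-02  0.00000000e+00]]
P [0.56091183 0.12944051 0.14      ] 0.03923953941445293 0.5227359030905905
I [0.57254584 0.10358838 0.134     ] 0.04606096584679671 -0.13636574038663057
G [0.4477123  0.12596269 0.142     ] 0.08082255403931322 2.9408899584470625
[[0.45690339 0.06937372 0.018     ]
 [0.47918307 0.17373757 0.018     ]
 [0.62870844 0.14452528 0.018     ]
 [0.606271   0.03712137 0.018     ]] [np.float64(-0.19293658088618593), np.float64(-0.21266114223534924)] -0.21032365687727017 0.15235220264238059 0.10671548806976322
[0.42622721 0.11173041 0.47216959]
```

Estimates: press axis (0.527, 0.110), yaw −0.205, lever direction 2.94 rad, pointer 0.523 and pin −0.136. That leaves 0.66 rad to turn clockwise. Next I'll straddle the paddle and loosen the ring.

```bash
cat >> h.py <<'E'
C=np.array([.5269,.1098]); TH0=2.9385; PTR=.523; PIN=-.136
def ringpose(th,off,z=.113,r=.080):
    "tool over the paddle direction th, shifted tangentially by off (m, + = CCW)"
    e=np.array([np.cos(th),np.sin(th)]);t=np.array([-e[1],e[0]])
    return np.r_[C+r*e+off*t,z],down(th-np.pi/2)
def paddle(n=1,F0=0):
    "force at the paddle (N, + = robot pushes clockwise), from the moment about the press axis"
    m=[]
    for i in range(n):
        s=manip.sense();p=s["tool_pos"][:2]-C;f=s["wrist_force"]
        m.append((p[0]*f[1]-p[1]*f[0]+s["torque"][2])/.08)
        if n>1: manip.pause(.02)
    return np.mean(m)-F0
E
python3 - <<'E'
from h import *
manip.set_gripper(.028)
p,o=ringpose(TH0,0,.2);manip.move_pose(p,o)
p,o=ringpose(TH0,0);manip.move_l(p,o,.12);manip.pause(.1)
s=manip.sense();print(s["time_s"],s["finger_gap"],s["tool_pos"],p,s["wrist_force"],s["torque"]);F0=paddle(5);print("F0",F0)
w=manip.calibration("wrist"); im=manip.read_camera("wrist")
cv2.imwrite("pics/w2.png",im[:,:,::-1])
for k in range(1,9):
    off=.009*min(k/2,1); th=TH0+max(0,k-2)*.52/6
    p,o=ringpose(th,off);
    t=manip.sense()["time_s"];manip.move_l(p,o,.06)
    s=manip.sense();print(round(s["time_s"]-t,2),round(th-TH0,3),np.round(s["wrist_force"],1),round(paddle(1,F0),2))
    if abs(paddle(1,F0))>20: print("stop");break
E
```

```text
4.45 0.02825147773849301 [0.44939068 0.12610014 0.1139703 ] [0.4485442  0.12593595 0.113     ] [ 0.00108991 -0.11785096  1.00845267] [-0.00680623  0.0288125  -0.05486039]
F0 -0.22944437299466966
0.25 0.0 [1.  0.1 0.1] 0.71
0.25 0.0 [-0.  -0.2  0.4] 0.01
0.27 0.087 [-0.2  0.6  0.3] 0.55
0.27 0.173 [-0.5  0.9 -0.4] -1.52
0.27 0.26 [0.  1.  0.1] -0.74
0.27 0.347 [0.1 0.4 0.1] -0.14
0.27 0.433 [-0.   0.1  0.4] 0.04
0.27 0.52 [ 0.3  0.7 -0.1] -0.74
```

View pics/w2.png

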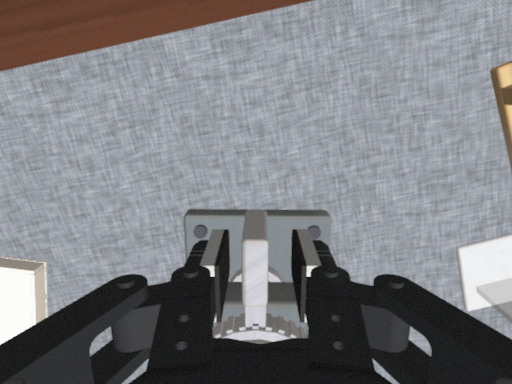

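The fingers straddle the paddle well, with the paddle centred at (256,250). The forces were lower than expected, so I'll check whether it moved.

Run:
```python
from h import *
im=manip.read_camera("wrist");cv2.imwrite("pics/w3.png",im[:,:,::-1])
s=manip.sense();print(s["time_s"],s["tool_pos"],ringpose(TH0+.52,.009),s["wrist_force"],s["torque"],s["finger_gap"])
```

```text
6.7333 [0.45382288 0.07621571 0.11309028] (array([0.45368837, 0.07631781, 0.113     ]), array([-0.15779144,  0.98747246,  0.        ,  0.        ])) [-0.44480783  0.45628494 -0.29058607] [-0.00151334 -0.02585478  0.00350368] 0.028728900149517175
```

View pics/w3.png

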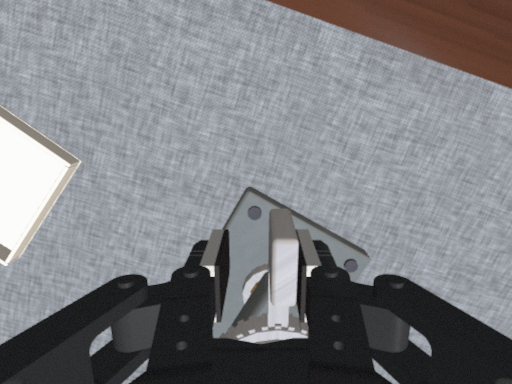

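The ring did swing: the paddle moved with the right-hand finger. Next I'll retreat and turn the adjuster.

Run:
```python
from h import *
manip.move_l(ringpose(TH0+.52,.0005)[0],None,.05)
manip.move_l(ringpose(TH0+.52,.0005,.215)[0],None,.15)
manip.set_gripper(.05)
manip.move_pose(np.r_[C,.215],down(PTR+np.pi/2))
manip.move_l(np.r_[C,.147],None,.1)
s=manip.sense();print(s["time_s"],s["wrist_force"])
manip.set_gripper(.012)
s=manip.sense();print("grip",s["time_s"],s["finger_gap"],s["wrist_force"],s["torque"])
D=PTR-PIN
for k in range(1,8):
    d=D*k/7
    manip.move_l(np.r_[C,.147-.005*d],down(PTR-d+np.pi/2),.004)
    s=manip.sense();print(round(s["time_s"],2),round(d,3),np.round(s["wrist_force"],1),np.round(s["torque"],2),s["finger_gap"])
```

```text
9.475 [ 0.72108976  0.35889096 -0.25190481]
grip 9.875 0.015074683978030398 [ 0.38306655 -1.91894581  4.13658773] [-0.44800918  0.01892091  0.04673335]
10.14 0.094 [ 1.  -3.9  5.1] [-0.69 -0.11 -0.11] 0.015417683519565687
10.41 0.188 [ 1.7 -6.6  6. ] [-0.82 -0.12 -0.11] 0.015013807974099496
10.68 0.282 [ 1.5 -5.7  5.2] [-0.93 -0.19 -0.09] 0.015203747301673653
10.94 0.377 [ 2.4 -6.7  4.9] [-1.17 -0.23 -0.08] 0.014685128012472787
11.21 0.471 [ 1.4 -8.2  5.5] [-1.28 -0.27 -0.07] 0.01510173574443992
11.47 0.565 [ 2.5 -9.4  5.9] [-1.35 -0.24 -0.07] 0.015286793413703285
11.74 0.659 [ 1.3 -8.9  5.9] [-1.58 -0.26 -0.09] 0.014969088825441276
```

Run:
```python
from h import *
manip.pause(.3)
manip.set_gripper(.05)
manip.move_l(np.r_[C,.215],None,.15)
manip.set_gripper(.085)
manip.move_pose([.49,.11,.33],down(np.pi/2));manip.pause(.2)
w=manip.calibration("wrist"); im=manip.read_camera("wrist"); np.savez("w4.npz",**w)
a=cv2.resize(im[:,:,::-1],(800,600),interpolation=cv2.INTER_CUBIC)[155:415,310:500]
cv2.imwrite("pics/w4c.png",cv2.resize(a,(438,600),interpolation=cv2.INTER_CUBIC));print(manip.sense()["time_s"])
```

```text
14.3417
```

View pics/w4c.png

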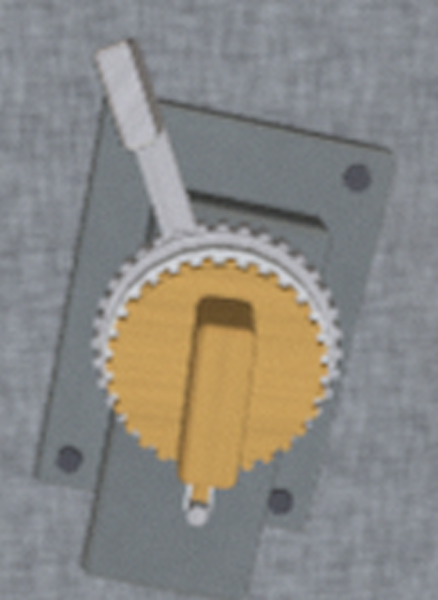

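The pointer tip at about (202,494) now stands at the pin top (197,515), and the lever is swung out to (128,95). I'll put numbers on it.

Run:
```python
from h import *
c=dict(np.load("w4.npz"))
f=lambda p:(np.atleast_2d(p)/2.305+[310,155]+.5)/1.5625-.5
b=lambda p,z: backproj(c,f(p),z)[0]
ang=lambda v:np.arctan2(v[1],v[0])
Cn=b([217,368],.1365);P=b([202,494],.1367);I=b([197,515],.134);G=b([127,95],.142)
print(Cn,P,I,G)
for n,v in dict(P=P,I=I,G=G).items():
    for q in(C,Cn[:2]): d=v[:2]-q;print(n,np.linalg.norm(d),ang(d))
Bm=b([[226,323]],.1727),b([[209,480]],.1727);print("bar dir",ang((Bm[1]-Bm[0])))
```

```text
[0.52639823 0.10922443 0.1365    ] [0.56452081 0.10480587 0.1367    ] [0.57226245 0.10325119 0.134     ] [0.44995574 0.08574365 0.142     ]
P 0.03795084748631488 -0.13197744362164657
P 0.038377788124631995 -0.11538908879181566
I 0.045832723324043104 -0.14337583399609985
I 0.04625154742545121 -0.1295086110596123
G 0.08061716705437331 -2.83857441751036
G 0.07996750820528255 -2.843571715270321
bar dir -0.104198696241596
```

Pointer and pin agree within about 1 mm, and the lever stands 0.50 rad (29°) from its start. I'll straddle the paddle again, push clockwise, and learn how the free-swing force reads.

Run:
```python
from h import *
T1=3.442
manip.set_gripper(.028)
p,o=ringpose(T1,0,.2);manip.move_pose(p,o)
manip.move_l(ringpose(T1,0)[0],None,.12);manip.pause(.2)
F0=paddle(8);s=manip.sense();print(s["time_s"],"F0",F0,s["wrist_force"])
np.save("F0.npy",F0)
for k in range(14):
    off=-min(.005+.001*k,.009); th=T1-max(0,k-4)*.0125
    p,o=ringpose(th,off);manip.move_l(p,o,.01)
    a=paddle(1,F0);s=manip.sense();b=paddle(4,F0)
    print(round(s["time_s"],2),round(th,3),off,round(a,2),round(b,2),"tq",round(s["joint_torque"][0],2),"lag mm",np.round((s["tool_pos"]-p)*1e3,2))
```

```text
16.7417 F0 0.062386051324087234 [ 0.08780408  1.22034609 -0.13813965]
17.39 3.442 -0.005 0.05 -0.06 tq 0.04 lag mm [-0.    0.04 -0.03]
17.71 3.442 -0.006 -0.37 -0.48 tq 0.02 lag mm [-0.01  0.05  0.  ]
18.02 3.442 -0.007 0.55 0.25 tq 0.02 lag mm [-0.    0.02  0.  ]
18.34 3.442 -0.008 3.19 3.49 tq 1.56 lag mm [ 0.14 -0.4  -0.  ]
18.66 3.442 -0.009 5.51 5.11 tq 2.54 lag mm [ 0.18 -0.68  0.  ]
18.98 3.429 -0.009 4.93 4.77 tq 2.73 lag mm [ 0.21 -0.76  0.02]
19.29 3.417 -0.009 6.19 4.83 tq 2.75 lag mm [ 0.21 -0.8   0.01]
19.61 3.405 -0.009 4.32 4.55 tq 2.76 lag mm [ 0.23 -0.79  0.01]
19.93 3.392 -0.009 4.9 4.6 tq 2.76 lag mm [ 0.25 -0.78  0.02]
20.24 3.38 -0.009 4.98 4.56 tq 2.77 lag mm [ 0.26 -0.79  0.02]
20.56 3.367 -0.009 4.26 4.89 tq 2.78 lag mm [ 0.25 -0.8  -0.  ]
20.88 3.355 -0.009 5.98 5.19 tq 2.78 lag mm [ 0.27 -0.8   0.01]
21.19 3.342 -0.009 5.39 5.43 tq 2.78 lag mm [ 0.27 -0.82  0.01]
21.51 3.33 -0.009 5.17 4.72 tq 2.79 lag mm [ 0.29 -0.79  0.02]
```

Slow pushing reads cleanly: in free swing joint-1 torque is a steady 2.78 N·m, about 6 N. I'll use it as the 6 N reference, sweep back, feel for the bearing point and stop at twice that.

Run:
```python
from h import *
F0=float(np.load("F0.npy"))
def push(th,sp):
    p,o=ringpose(th,-.009);manip.move_l(p,o,sp)
    s=manip.sense();e=np.array([np.cos(th),np.sin(th)]);t=np.array([-e[1],e[0]]) # reaction on tool is CCW
    q=s["tool_pos"][:2]; lev=abs(q[0]*t[1]-q[1]*t[0])
    return abs(s["joint_torque"][0])/lev,s
th=3.33;base=[];log=[];ref=None
while th>2.60:
    if th>2.96: st=.004
    elif ref is None: ref=np.median(base[1:]);print("ref",ref);st=.001
    else: st=.001 if f<1.25*ref else .0004
    th-=st/.08
    f,s=push(th,.015)
    base.append(f);log.append((round(s["time_s"],2),round((TH0-th)*80,2),round(f,2),round(paddle(1,F0),2),round(np.linalg.norm(s["wrist_force"][:2]),2)))
    if ref and f>=1.98*ref: break
    if f>13.5 or s["time_s"]>50: print("abort");break
for l in log: print(*l)
print("end th",th,"mean paddle",paddle(10,F0),manip.sense()["joint_torque"][0])
```

```text
ref 6.054821603761387
21.99 -27.32 5.38 4.61 5.5
22.41 -23.32 5.45 3.92 4.83
22.82 -19.32 5.6 4.34 4.83
23.24 -15.32 5.8 4.02 5.22
23.66 -11.32 6.05 4.68 5.74
24.07 -7.32 6.38 4.95 5.89
24.49 -3.32 6.77 4.84 6.82
24.91 0.68 7.25 4.58 6.1
25.16 1.68 8.17 5.06 6.86
25.41 2.08 8.69 5.18 6.95
25.66 2.48 8.85 5.16 7.05
25.91 2.88 8.92 5.76 7.61
26.16 3.28 8.98 4.98 8.05
26.41 3.68 9.05 4.61 7.05
26.66 4.08 9.11 4.98 8.66
26.91 4.48 9.18 5.32 7.25
27.16 4.88 9.24 5.16 7.46
27.41 5.28 9.31 5.33 7.94
27.66 5.68 9.38 5.68 7.94
27.91 6.08 9.45 5.76 8.51
28.16 6.48 9.52 6.5 7.88
28.41 6.88 9.59 5.79 7.39
28.66 7.28 9.67 4.24 7.42
28.91 7.68 9.74 6.38 8.8
29.16 8.08 9.82 4.48 8.2
29.41 8.48 9.86 6.36 8.57
29.66 8.88 9.93 5.81 7.88
29.91 9.28 10.08 5.08 8.04
30.16 9.68 10.54 6.2 8.42
30.41 10.08 11.09 6.62 8.81
30.66 10.48 11.67 6.05 9.92
30.91 10.88 12.26 6.66 9.48
end th 2.8025000000000038 mean paddle 7.211510726075765 4.663285911083221
```

Bearing starts at about 9.3 mm of travel. The joint-torque figure drifts because of radial rubbing, since the moment about the press axis stayed flat at about 5.1 N in free swing and is now 7.2 N. So it isn't tight yet. I'll continue on the averaged moment, cross-checked against travel.

Run:
```python
from h import *
F0=float(np.load("F0.npy"))
th=2.8025;TQ=4.66
for k in range(12):
    th-=.0004/.08
    p,o=ringpose(th,-.009);manip.move_l(p,o,.015)
    M=[];W=[];e=np.array([np.cos(th),np.sin(th)]);t=np.array([-e[1],e[0]])
    for i in range(12):
        s=manip.sense();q=s["tool_pos"][:2]-C;f=s["wrist_force"];M.append([(q[0]*f[1]-q[1]*f[0]+s["torque"][2])/.08-F0,f[:2]@t,f[:2]@e,s["torque"][2]]);manip.pause(.02)
    M=np.mean(M,0);lag=(s["tool_pos"]-p)[:2]*1e3
    print(round(s["time_s"],2),"cmd",round((TH0-th)*80,2),"pad,Ft,Fr,Tz",np.round(M,2),"tq",round(s["joint_torque"][0],3),"lag t,r",np.round([lag@t,lag@e],2))
    if M[0]>10.2 or s["joint_torque"][0]>6.4: break
np.save("th.npy",th)
```

```text
31.51 cmd 11.28 pad,Ft,Fr,Tz [ 7.81  8.44 -5.93  0.01] tq 4.876 lag t,r [ 1.65 -1.12]
31.96 cmd 11.68 pad,Ft,Fr,Tz [ 8.38  8.77 -6.24  0.03] tq 5.089 lag t,r [ 1.76 -1.1 ]
32.41 cmd 12.08 pad,Ft,Fr,Tz [ 8.83  9.12 -6.43  0.04] tq 5.297 lag t,r [ 1.91 -1.14]
32.86 cmd 12.48 pad,Ft,Fr,Tz [ 9.11  9.6  -6.69  0.02] tq 5.499 lag t,r [ 2.02 -1.16]
33.31 cmd 12.88 pad,Ft,Fr,Tz [ 9.35  9.82 -6.96  0.03] tq 5.691 lag t,r [ 2.13 -1.17]
33.76 cmd 13.28 pad,Ft,Fr,Tz [ 9.84 10.02 -7.13  0.05] tq 5.872 lag t,r [ 2.26 -1.18]
34.21 cmd 13.68 pad,Ft,Fr,Tz [10.49 10.64 -7.26  0.05] tq 6.039 lag t,r [ 2.35 -1.22]
```

Moment reading is 10.5 N now. Taking the free-swing reading (5.1 for a nominal 6) as an offset or as a scale gives 11.4 to 12.6 N. Two more small steps, then I'll back off, lift and check.

Run:
```python
from h import *
F0=float(np.load("F0.npy"));th=float(np.load("th.npy"))
for k in range(2):
    th-=.0004/.08
    p,o=ringpose(th,-.009);manip.move_l(p,o,.015);manip.pause(.1)
    print(paddle(15,F0),manip.sense()["joint_torque"][0])
for off in(-.007,-.005,-.002,.002):
    manip.move_l(ringpose(th,off)[0],None,.02); s=manip.sense();print(off,round(paddle(4,F0),2),round(s["joint_torque"][0],3),s["tool_pos"])
manip.move_l(ringpose(th,.002,.215)[0],None,.12)
manip.set_gripper(.085)
manip.move_pose([.49,.11,.33],down(np.pi/2));manip.pause(.2)
w=manip.calibration("wrist"); im=manip.read_camera("wrist"); np.savez("w5.npz",**w)
a=cv2.resize(im[:,:,::-1],(800,600),interpolation=cv2.INTER_CUBIC)[155:415,310:500]
cv2.imwrite("pics/w5c.png",cv2.resize(a,(438,600),interpolation=cv2.INTER_CUBIC));print(manip.sense()["time_s"])
```

```text
10.935275593318671 6.196413338184357
11.537144731399085 6.349693089723587
-0.007 5.27 2.364 [0.45506388 0.14574772 0.11290387]
-0.005 -0.21 -0.101 [0.45452611 0.14500839 0.11303432]
-0.002 -1.05 -0.012 [0.45339318 0.14162943 0.11301048]
0.002 -0.03 -0.04 [0.45192329 0.13778261 0.11300678]
39.25
```

View pics/w5c.png

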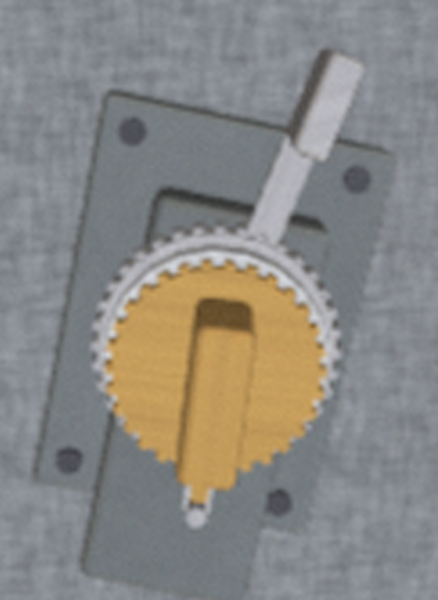

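The pointer tip (200,495) still stands at the pin (196,517), and the lever rests clockwise of its first place at (333,105). The marker and press look unchanged, and the retreat put no load on the paddle.

Run:
```python
from plant import manip
print(manip.finish_job(), manip.sense()["time_s"])
```

```text
the job is handed in; nothing more can be done
the job is handed in; nothing more can be done
```

The depth stop is reset and handed in at about 39 s on the robot's clock, out of 72 s. No verdict is reported, so the results below are my own measurements.

- **Loosening:** I straddled the paddle and swung the lever about 29° counter-clockwise (0.50 rad measured afterwards).
- **Adjuster:** I turned it 0.66 rad clockwise, following it down as it sank. In the picture the pointer then stood within about 1 mm of the pin line, against 5.5 mm allowed. The final picture shows it unmoved after tightening.
- **Tightening:** I pushed the lever clockwise slowly. The lock ring began to bear at about 9 mm of commanded travel past its first place, and I stopped at a measured 11.5 N at the paddle. Backing off put no noticeable load on the paddle.

**Checks that disagreed:**
- **Joint-1 torque:** as a force gauge it drifted upward because the finger rubbed along the paddle. It reached my first stopping mark when the ring was only at about 7–8 N. I then continued on the wrist moment about the press axis instead.
- **Wrist moment:** it read about 5 N in free swing where 6 N was expected. The true final force is therefore somewhere between 11.5 and 13.5 N, inside the 9.5–17 N window.
- **Shoe travel:** about 3 mm of tool travel past bearing suggests a bit more, around 14 N, but that includes some finger bending.
- **Not measured:** the shoe force cannot be read directly. I compared the bystanders with the start by eye only; the gripper did not go near them.

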